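# Stow the hand file in the tool carousel

## Task

Turn the bench's tool carousel by its steel peg until the peg lines up with the brass arrow, which brings the empty cup round to the front. Then take the file from its sloping rest, lower it handle first into that empty cup without dropping it in, and leave it standing there with its blade up and the carousel still lined up with the arrow. Leave the other things on the bench where they are.

Things in the scene. Friction and masses are not known exactly. Their poses are not given: they have to be found in the camera images.
- carousel (a joint): Turn angle of the carousel's turntable, rad, counter-clockwise from above positive. 0 = peg and empty cup exactly at the brass arrow; starts between 0.55 and 1.3; turns from -2.2 to 2.2 about a vertical axis, with light friction (about 1 N at the peg), and stays where it is left.
- turning_peg (a point): Upright steel turning peg, 16 mm in diameter, on a short spoke beyond the turntable's rim, 125 mm from the axis, straight outward of the empty cup. It rises from 22 to 84 mm above the bench. This point lies on its centre line 68 mm above the bench, the height to take or push it. Turns with the turntable.
- carousel_axis (a point): On the vertical turning axis, 13 mm above the bench; the fixed arrow lies along its -x. Turntable: wooden disc 210 mm across, top 23 mm above the bench, with three equal wooden cups 120 degrees apart (52 mm outside, centres 65 mm from the axis). Two are full of steel tools up to 190 mm above the bench; the third, on the peg's side, is empty.
- arrow (a point): Tip of the flat brass arrow (5 mm thick, 60 mm wide at its head) lying on the bench as part of the carousel's fixed base; it points away from the axis, on the robot's side. This point is 190 mm from the axis.
- cup_mouth (a point): Centre of the mouth of the empty cup, 88 mm above the bench. The bore is round, 40 mm in diameter and 60 mm deep with a flat floor; walls 6 mm thick. Turns with the turntable.
- cup_floor (a point): Centre of the empty cup's inner floor, 28 mm above the bench, 60 mm below its mouth.
- file_centre (a point): Hand file, 200 mm long, about 0.1 kg: round pale wooden handle 116 mm long, 24 to 26 mm in diameter, then a flat dark steel blade (15 x 6 mm, 80 mm long). This point is on its axis half-way along, where it about balances; its x axis runs along the file from handle to blade. In the cup it may lean by up to 15 degrees.
- file_foot (a point): Centre of the flat end of the file's handle, 100 mm from the file's centre (its -x direction); this end goes down into the cup.
- file: The same file, origin at its centre. At the start it leans at 45 degrees on a fixed wooden rest, blade up and away from the robot, handle end 21 mm above the bench. Low cheeks hold the lowest 25 mm of the handle and a steel fork the blade, 180 mm from the handle end; between them the handle is free on all sides. It lifts straight up and out.
- tumbler: Bystander, to be left alone: glass tumbler, 72 mm across, 110 mm high; origin under its centre.
- jar: Bystander, to be left alone: low white plastic jar, 60 mm across, 55 mm high; origin under its centre.
- mandrel: Bystander, to be left alone: slim steel ring mandrel on a round foot, 64 mm across, 140 mm high; origin under its centre.
- pliers: Bystander, to be left alone: pliers lying on the bench, 150 mm long, 12 mm thick; origin near the middle, jaws towards x.
- bench_block: Bystander, to be left alone: plain steel bench block, 60 x 60 x 20 mm; origin under its centre.
- mallet: Bystander, to be left alone: small wooden mallet lying on the bench, 205 mm long, 40 mm thick; origin under it 120 mm from the handle end.
- bench_brush: Bystander, to be left alone: bench brush lying on the bench; origin under it.
Not all that is in view belongs to the job. What is shaped like the file but purple is not meant.

How it is judged:
By the outcome, as a careful person would: the job done as asked, in the order asked, and still so for the second after the job is handed in, with the robot touching nothing.
It also fails if it takes over 64 s, if anything falls off the work surface, if the arm or the gripper's body presses on something with over 40 N, if the wrist force passes 120 N, or if a joint passes its speed limit or range.

## Robot

A 6-joint arm with a two-finger parallel gripper is mounted at the origin on the work surface. World frame = base frame: x ahead of the robot, y to its left, z up, the work surface at z = 0. Lengths are in mm, angles in rad, forces in N, time in s.
With the tool pointing down it reaches from about 300 to 775 mm from the base axis. Payload 14.6 kg.
Tool frame: the origin (TCP) lies on the front face of the gripper's body, between the roots of the fingers; the fingertips stand 97 mm ahead of it and the grasp point (between the pads) lies 78 mm ahead of it; z points along the fingers, y is the line along which they close (so a half turn about z gives the same grasp; the last joint's range is limited). The gripper opens to 94 mm and grips with 3 to 60 N. Pads are 16 mm wide; open, the fingers measure 119 mm over their backs; the gripper's body (75 mm by 177 mm) begins 78 mm behind the grasp point.
Start: joints at [1.035, 0.3, 1.521, -0, 1.321, -0.067], TCP at [248.495, 490.653, 302.646] pointing down, gripper open.
Joint ranges: [-3.03, 3.03], [-0.79, 2.21], [0.23, 2.52], [-1.04, 4.18], [0, 3.07], [-2.55, 2.55]. Speed limits (rad/s): [2.22, 2.22, 2.57, 3.14, 3.14, 3.14].

## Interface

Orientations are given as [roll, pitch, yaw] about the fixed x, y, z axes, in that order (R = Rz(yaw) Ry(pitch) Rx(roll)).
In Python, from cell import * gives the robot as it stands.
- The arm moves only by the tool carry_out, never from a script. Its arguments are lists of equal length, an entry for each row: "slide": the shift along the world's x, y, z scaled (see below), a list of three; "dr": the turn, a rotation vector about the world's x, y, z scaled (see below), a list of three; "gripper": the opening in per cent of the stroke, from 0 (shut) to 100 (fully open). A call has 1 to 10 rows; each row is the pose to reach, as a shift and turn from the pose commanded when the call began, turning the shorter way round; what a row does not reach only later rows make up. The controller multiplies each number of a shift by 0.25 m and each number of a turn by 360 degrees. A row lasts 1/12 s, in which the tool goes at most 41.7 mm and 7.16 degrees, less where a joint would pass 70% of its speed; a pose out of reach is approached as far as the arm can. A call with a number of a shift or a turn outside -1 to 1 is refused whole. A call with a gripper value outside its range is refused whole. The fingers move at their own pace and stop on an object; "newtons" is the grip in N (left out, the last holds). Time passes only in rows, so rows that repeat a pose let the fingers close. It gives the time, the measured TCP pose, the force, the opening and the grip force at its end, in the units of the state.
- read_state(): the state, without advancing time (a new reading comes with each control period).
- camera(name): name is "scene" or "top"; returns the picture (420x560x3 uint8, red, green, blue); there is no depth.
- camera_model(name): a dict with "vfov" (degrees; the focal length in pixels is half the picture's height over the tangent of half this angle, whatever the lens; pixels are square), "cx", "cy" (the principal point, pixels), "R" (3x3) and "t" (3): a world point X has camera coordinates R X + t. Camera axes: x right, y down, z forward; pixel columns grow to the right and rows downward; lengths in mm; the calibration is good to about 2 mm. A picture is of the moment at which its call begins. camera_model takes no time and is no camera call.
- sign_off(): hands the job in; it is judged then, once.
The state is a dict: "clock": time; "joints": joint angles; "qd": joint speeds; "effort": joint torques, N m; "eef_pos": TCP position; "eef_rot": TCP orientation; "wrist_force": force on the tool from outside, world axes, zero at the start; "moment": the same for the moment, N m; "finger_gap": finger opening in mm; "finger_force": force on a finger pad.
Only numpy, scipy, OpenCV 4.12 (cv2) and the standard library are available. Lean on these libraries where they do the work, as an engineer would, in place of code of your own. Each camera call takes 0.05 s, during which the arm holds its last target. There are 200 camera calls.

## Working session

There is one attempt and no reset: what is moved stays moved. The work goes in short steps, Python scripts to look and compute and a tool call to move; the robot and the scene stay as the last step left them, time stands still between calls to the robot, and variables do not carry over. Pictures are saved under pics/ and viewed, at most 10 in all, crops included, and the job is handed in when it is done.

Besides the shell and the picture viewer there is one more tool, called after ">>>" as a command line: name --argument value ..., lists and objects as JSON in quotes. carry_out: Moves the arm, as the interface text tells. Its arguments: {"type":"object","properties":{"slide":{"type":"array","items":{"type":"array","items":{"type":"number","minimum":-1,"maximum":1}}},"dr":{"type":"array","items":{"type":"array","items":{"type":"number","minimum":-1,"maximum":1}}},"gripper":{"type":"array","items":{"type":"number"}},"newtons":{"type":"number"}},"required":["slide","dr","gripper"]}

```bash
mkdir -p pics; python3 - <<'E'
from cell import *
import cv2
for n in ("scene","top"):
    cv2.imwrite(f"pics/{n}0.png",cv2.resize(camera(n)[:,:,::-1],(800,600),interpolation=cv2.INTER_CUBIC))
    m=camera_model(n);print(n,m)
s=read_state();print(s)
E
```

```text
scene {'vfov': 57.3928224053765, 'cx': 277.7089855476598, 'cy': 212.2559230436828, 'R': array([[-0.29292841,  0.95608201,  0.0100072 ],
       [ 0.77654109,  0.24400015, -0.58090262],
       [-0.5578323 , -0.16239188, -0.81391154]]), 't': array([ 173.57932614, -405.48172015, 1815.8993721 ])}
top {'vfov': 43.30600325855016, 'cx': 291.27443723784864, 'cy': 214.82277243405747, 'R': array([[ 0.01824244, -0.99980555,  0.00748794],
       [-0.99752655, -0.01870831, -0.06775535],
       [ 0.06788226, -0.00623339, -0.99767387]]), 't': array([-1.38165788e+00,  5.72714742e+02,  1.72365134e+03])}
{'clock': 0.1, 'joints': array([ 1.03538164e+00,  3.00399229e-01,  1.52151966e+00, -1.27516136e-05,
        1.32067677e+00, -6.65861218e-02]), 'qd': array([ 0.00051731, -0.00181053, -0.00182657,  0.00120557,  0.00112231,
        0.00074812]), 'effort': array([ 1.95813154e-03, -5.32646799e+01, -3.53282726e+01,  7.09909969e-02,
        2.35158240e-02, -1.51103832e-04]), 'eef_pos': array([248.44269298, 490.54072314, 302.15168068]), 'eef_rot': array([-3.14059105e+00, -5.44124190e-05,  2.67276722e+00]), 'wrist_force': array([ 0.64312277, -0.78974977,  0.36041243]), 'moment': array([-0.02233158, -0.02359438,  0.04198867]), 'finger_force': 0.0, 'finger_gap': 94.09072242048495}
```

View pics/scene0.png

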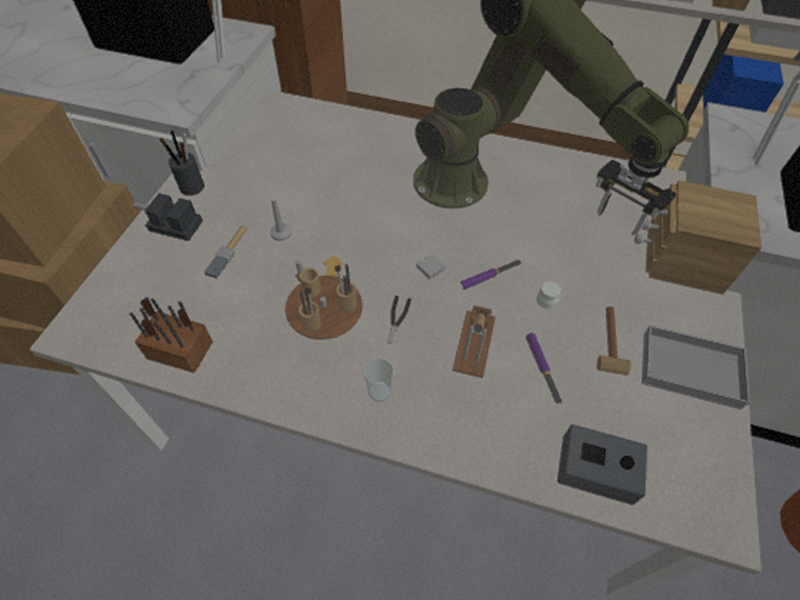

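View pics/top0.png

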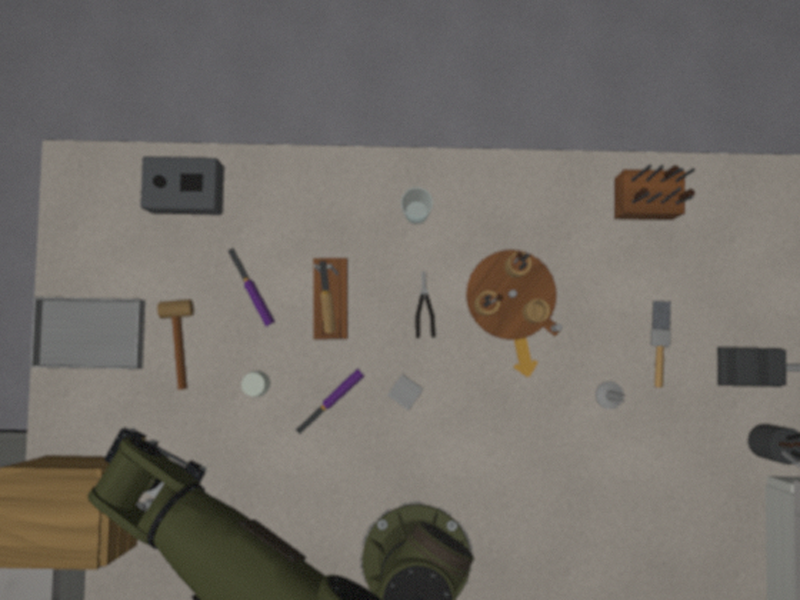

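The scene view (800x600 px) shows the carousel at about (324,305), the arrow at (333,265) and the file on its rest at (480,320). In the top view the disc centre is (511,294), the peg (556,327), the arrow tip (526,376) and the file (328,300), with its handle end at (330,333). Next I'll enlarge both regions.

```bash
cat > h.py <<'E'
from cell import *
import numpy as np, cv2
M={n:camera_model(n) for n in("scene","top")}
def ray(n,u,v):
    m=M[n];f=210/np.tan(np.radians(m["vfov"]/2))
    d=m["R"].T@np.array([(u-m["cx"])/f,(v-m["cy"])/f,1]);return -m["R"].T@m["t"],d/np.linalg.norm(d)
def plane(n,u,v,z):
    o,d=ray(n,u,v);return o+d*(z-o[2])/d[2]
def two(a,b):
    "a: scene pixel, b: top pixel -> midpoint, miss distance"
    o,d=ray("scene",*a);p,e=ray("top",*b)
    s=np.linalg.lstsq(np.c_[d,-e],p-o,rcond=None)[0];x=o+d*s[0];y=p+e*s[1]
    return ((x+y)/2).round(1),round(float(np.linalg.norm(x-y)),1)
def proj(n,X):
    m=M[n];f=210/np.tan(np.radians(m["vfov"]/2));c=m["R"]@np.array(X,float)+m["t"]
    return np.array([f*c[0]/c[2]+m["cx"],f*c[1]/c[2]+m["cy"]]).round(1)
def shot(n,k=3):
    return np.mean([camera(n).astype(float) for _ in range(k)],0).astype(np.uint8)[:,:,::-1]
def crops(name,boxes,ims):
    "boxes: (view,u0,v0), each 66x66 px enlarged 6x, tiled 2 across, grid every 10 px"
    t=[]
    for n,u,v in boxes:
        c=cv2.resize(ims[n][v:v+50,u:u+66],(396,300),interpolation=cv2.INTER_CUBIC)
        c=cv2.convertScaleAbs(c,alpha=1.4)
        for k in range(0,66,10):
            cv2.putText(c,str(u+k),(k*6,8),0,.3,(0,255,255));cv2.line(c,(k*6,10),(k*6,14),(0,255,255))
            if k<50: cv2.putText(c,str(v+k),(0,k*6+4),0,.3,(0,255,255));cv2.line(c,(20,k*6),(24,k*6),(0,255,255))
        t.append(c)
    cv2.imwrite(name,np.vstack([np.hstack(t[i:i+2]) for i in range(0,len(t),2)]))
E
python3 - <<'E'
from h import *
ims={n:shot(n) for n in M}
crops("pics/c1.png",[("scene",195,178),("top",325,170),("scene",303,210),("top",200,180)],ims)
im=ims["top"]
hsv=cv2.cvtColor(im,cv2.COLOR_BGR2HSV)
m=((hsv[:,:,0]>5)&(hsv[:,:,0]<18)&(hsv[:,:,1]>90)).astype(np.uint8)
for c in cv2.findContours(m,0,1)[0]:
    if cv2.contourArea(c)>300: print(cv2.contourArea(c),cv2.minEnclosingCircle(c),cv2.minAreaRect(c))
E
```

```text
902.5 ((230.5, 208.5), 29.436471939086914) ((231.0, 208.49998474121094), (21.999996185302734, 54.99999237060547), 0.0)
2903.0 ((360.941162109375, 209.94117736816406), 36.31824493408203) ((357.5, 206.0), (62.188392639160156, 61.28258514404297), 88.21009063720703)
1426.5 ((455.896240234375, 137.5), 28.32096290588379) ((457.5, 134.5), (35.0, 53.0), 90.0)
```

View pics/c1.png

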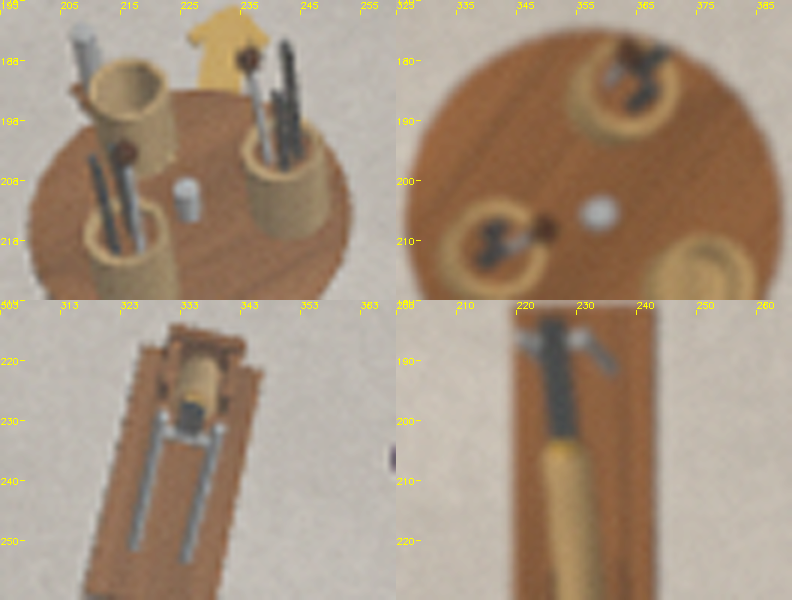

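Crops: in the scene view the peg top is at (209,183.5), the cup mouth centre (216.5,192.7) and the arrow tip (233.8,178.8). In the top view the disc centre is (358.2,205.7), the blade tip (226.2,183), the blade/handle junction (227.8,203.8) and the handle end about (231,233).

```bash
python3 - <<'E'
from h import *
ims={n:shot(n) for n in M}
crops("pics/c2.png",[("top",350,195),("top",350,225),("scene",303,205),("top",200,200)],ims)
ax=plane("top",358.2,205.7,23);print("axis",ax)
tip=plane("top",526*.7,376*.7,5);print("arrow top",tip, "scene",plane("scene",233.8,178.8,5))
print("dir",tip-ax,np.linalg.norm((tip-ax)[:2]))
print("peg scene z84",plane("scene",209,183.5,84),"top",plane("top",556*.7,327*.7,84))
print("cup scene z88",plane("scene",216.5,192.7,88),"top",plane("top",537*.7,310*.7,88))
print("peg",two((209,183.5),(556*.7,327*.7)),"cup",two((216.5,192.7),(537*.7,310*.7)))
# rest base
E
```

```text
axis [ 606.6631862 -210.7342793   23.       ]
arrow top [ 418.13218269 -248.05449778    5.        ] scene [ 421.63728732 -245.94817683    5.        ]
dir [-188.53100351  -37.32021848  -18.        ] 192.18932850976176
peg scene z84 [ 534.44896238 -299.30520902   84.        ] top [ 529.33064514 -301.73219644   84.        ]
cup scene z88 [ 570.98699062 -252.3025688    88.        ] top [ 566.09172397 -258.55917389   88.        ]
peg (array([ 529.5, -302.7,   77.2]), 0.6) cup (array([ 565.9, -257.8,   80.2]), 4.4)
```

View pics/c2.png

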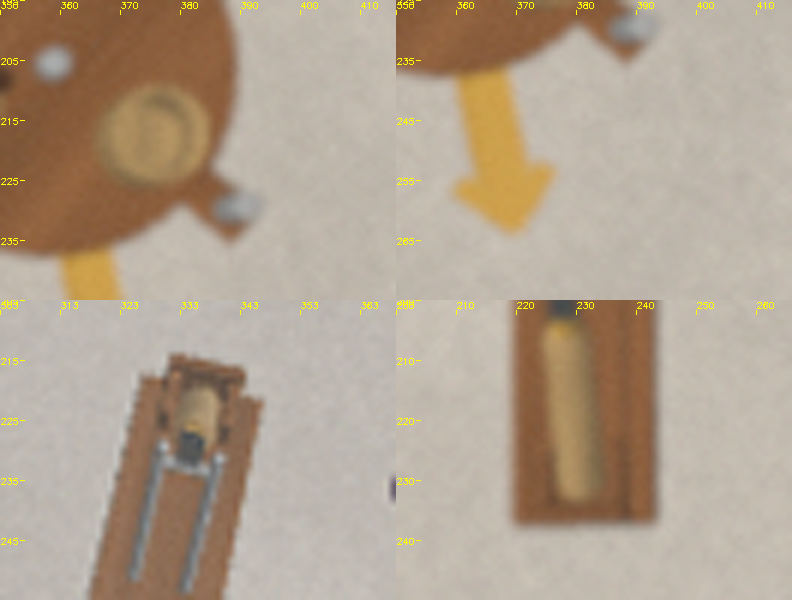

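Estimates so far:

| Item | Value |
|---|---|
| Axis | ≈ (606,-211) |
| Arrow heading | 11° from -x |
| Peg | ≈ (527,-303) |
| Turn needed | ≈ 38° clockwise |

I'll travel to the peg now.

>>> carry_out --slide '[[0.35,-1,0],[0.35,-1,0],[0.35,-1,0],[0.35,-1,0],[0.35,-1,0],[0.35,-1,0],[0.35,-1,0],[0.35,-1,0]]' --dr '[[0,0,-0.1],[0,0,-0.1],[0,0,-0.1],[0,0,-0.1],[0,0,-0.1],[0,0,-0.1],[0,0,-0.1],[0,0,-0.1]]' --gripper '[100,100,100,100,100,100,100,100]'

```text
clock: 1.37
eef_pos: [336.8, 238.3, 303.0]
eef_rot: [3.141, 0.0, 2.041]
wrist_force: [-0.5, -0.3, 0.1]
finger_gap: 94.1
finger_force: 0.0
```

>>> carry_out --slide '[[0.37,-1,0],[0.37,-1,0],[0.37,-1,0],[0.37,-1,0],[0.37,-1,0],[0.37,-1,0],[0.37,-1,0],[0.37,-1,0]]' --dr '[[0,0,-0.1],[0,0,-0.1],[0,0,-0.1],[0,0,-0.1],[0,0,-0.1],[0,0,-0.1],[0,0,-0.1],[0,0,-0.1]]' --gripper '[100,100,100,100,100,100,100,100]'

```text
clock: 2.03
eef_pos: [429.5, -11.4, 302.5]
eef_rot: [-3.142, 0.0, 1.413]
wrist_force: [-1.2, 0.2, -0.6]
finger_gap: 94.0
finger_force: 0.0
```

>>> carry_out --slide '[[0.4,-1,0],[0.4,-1,0],[0.4,-1,0],[0.4,-1,0],[0.4,-1,0],[0.4,-1,0],[0.4,-1,0],[0.4,-1,0]]' --dr '[[0,0,-0.088],[0,0,-0.088],[0,0,-0.088],[0,0,-0.088],[0,0,-0.088],[0,0,-0.088],[0,0,-0.088],[0,0,-0.088]]' --gripper '[100,100,100,100,100,100,100,100]'

```text
clock: 2.7
eef_pos: [529.7, -261.1, 301.6]
eef_rot: [-3.141, 0.0, 0.861]
wrist_force: [-0.8, 0.3, -0.6]
finger_gap: 93.8
finger_force: 0.0
```

```bash
python3 - <<'E'
from h import *
s=read_state();print(s["clock"],s["eef_pos"].round(1),s["eef_rot"].round(3),s["joints"].round(3))
E
```

```text
2.7 [ 529.7 -261.1  301.6] [-3.141  0.     0.861] [-0.52   0.392  1.401 -0.     1.35   0.189]
```

>>> carry_out --slide '[[-0.012,-0.168,0],[-0.012,-0.168,0],[-0.012,-0.168,-0.2],[-0.012,-0.168,-0.35],[-0.012,-0.168,-0.45],[-0.012,-0.168,-0.55],[-0.012,-0.168,-0.624],[-0.012,-0.168,-0.624]]' --dr '[[0,0,0],[0,0,0],[0,0,0],[0,0,0],[0,0,0],[0,0,0],[0,0,0],[0,0,0]]' --gripper '[100,100,100,100,100,100,100,100]'

```text
clock: 3.37
eef_pos: [524.9, -298.6, 142.9]
eef_rot: [-3.135, 0.001, 0.865]
wrist_force: [-0.4, -0.0, 0.1]
finger_gap: 94.0
finger_force: 0.0
```

```bash
python3 - <<'E'
from h import *
s=read_state();print(s["clock"],s["eef_pos"].round(1),s["wrist_force"].round(1))
ims={n:shot(n,2) for n in M}
crops("pics/c3.png",[("scene",185,160),("top",350,195)],ims)
E
```

```text
3.3667 [ 524.9 -298.6  142.9] [-0.4 -0.   0.1]
```

View pics/c3.png

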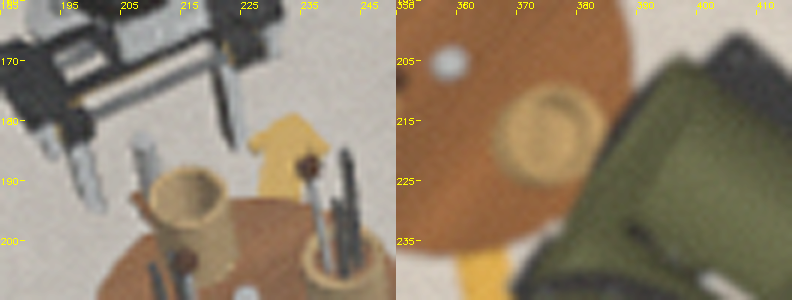

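The image shows the peg (209,183) between the two fingers (tips at about (201,194) and (224,184)), so I'll close gently.

>>> carry_out --slide '[[0,0,0],[0,0,0],[0,0,0],[0,0,0],[0,0,0],[0,0,0],[0,0,0],[0,0,0],[0,0,0],[0,0,0]]' --dr '[[0,0,0],[0,0,0],[0,0,0],[0,0,0],[0,0,0],[0,0,0],[0,0,0],[0,0,0],[0,0,0],[0,0,0]]' --gripper '[60,30,10,10,10,10,10,10,10,10]' --newtons 8

```text
clock: 4.4
eef_pos: [525.5, -301.4, 146.6]
eef_rot: [-3.142, 0.0, 0.863]
wrist_force: [0.6, -0.4, 0.1]
finger_gap: 30.9
finger_force: 0.0
```

>>> carry_out --slide '[[0,0,0],[0,0,0],[0,0,0],[0,0,0],[0,0,0],[0,0,0]]' --dr '[[0,0,0],[0,0,0],[0,0,0],[0,0,0],[0,0,0],[0,0,0]]' --gripper '[5,5,5,5,5,5]' --newtons 8

```text
clock: 4.9
eef_pos: [525.5, -301.4, 146.7]
eef_rot: [3.141, 0.0, 0.863]
wrist_force: [-0.1, -1.1, 0.1]
finger_gap: 15.7
finger_force: 8.0
```

>>> carry_out --slide '[[-0.036,0.037,0],[-0.068,0.076,0],[-0.096,0.119,0],[-0.119,0.164,0],[-0.138,0.212,0],[-0.147,0.244,0],[-0.152,0.267,0],[-0.152,0.267,0],[-0.152,0.267,0],[-0.152,0.267,0]]' --dr '[[0,0,-0.017],[0,0,-0.034],[0,0,-0.05],[0,0,-0.067],[0,0,-0.084],[0,0,-0.095],[0,0,-0.1025],[0,0,-0.1025],[0,0,-0.1025],[0,0,-0.1025]]' --gripper '[5,5,5,5,5,5,5,5,5,5]'

```text
clock: 5.73
eef_pos: [486.6, -234.4, 146.6]
eef_rot: [-3.14, 0.003, 0.219]
wrist_force: [-8.8, -1.0, 5.1]
finger_gap: 15.6
finger_force: 8.0
```

```bash
python3 - <<'E'
from h import *
s=read_state();print(s["clock"],s["eef_pos"].round(1),s["eef_rot"].round(3),s["wrist_force"].round(1),s["joints"].round(3))
ims={n:shot(n,2) for n in M}
for i in ims: cv2.imwrite(f"pics/raw_{i}1.png",ims[i])
crops("pics/c4.png",[("scene",195,165),("top",335,195)],ims)
E
```

```text
5.7333 [ 486.6 -234.4  146.6] [-3.14e+00  3.00e-03  2.19e-01] [-8.8 -1.   5.1] [-5.170e-01  4.610e-01  1.694e+00 -1.000e-03  9.890e-01  8.350e-01]
```

View pics/c4.png

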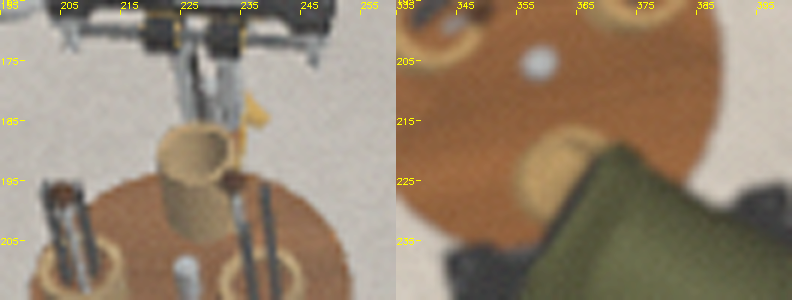

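The carousel has turned: the cup mouth is now at scene (227.5,191). I'll release, rise and move out of view to check.

>>> carry_out --slide '[[0,0,0],[0,0,0],[0,0,0],[0,0,0],[0,0,0],[0,0,0.15],[0,0,0.3],[0,0,0.45],[0,0,0.6],[0,0,0.65]]' --dr '[[0,0,0],[0,0,0],[0,0,0],[0,0,0],[0,0,0],[0,0,0],[0,0,0],[0,0,0],[0,0,0],[0,0,0]]' --gripper '[60,60,60,60,60,60,60,60,60,60]'

```text
clock: 6.77
eef_pos: [488.1, -234.9, 314.9]
eef_rot: [3.137, -0.005, 0.219]
wrist_force: [-0.7, -0.4, 0.5]
finger_gap: 56.3
finger_force: 0.0
```

>>> carry_out --slide '[[0,0.17,0],[0,0.34,0],[0,0.5,0],[0,0.67,0],[0,0.85,0],[0,1,0],[0,1,0],[0,1,0]]' --dr '[[0,0,0],[0,0,0],[0,0,0],[0,0,0],[0,0,0],[0,0,0],[0,0,0],[0,0,0]]' --gripper '[100,100,100,100,100,100,100,100]'

```text
clock: 7.43
eef_pos: [487.4, 17.2, 309.2]
eef_rot: [3.142, -0.0, 0.223]
wrist_force: [-0.4, -0.7, 0.1]
finger_gap: 93.8
finger_force: 0.0
```

```bash
python3 - <<'E'
from h import *
s=read_state();print(s["clock"],s["eef_pos"].round(1),s["eef_rot"].round(3),s["joints"].round(3))
ims={n:shot(n,3) for n in M}
for i in ims: cv2.imwrite(f"pics/raw_{i}2.png",ims[i])
crops("pics/c5.png",[("scene",200,165),("top",335,195),("scene",195,180),("top",335,225)],ims)
E
```

```text
7.4333 [487.4  17.2 309.2] [ 3.142 -0.     0.223] [-0.04   0.155  1.683  0.     1.303  1.308]
```

View pics/c5.png

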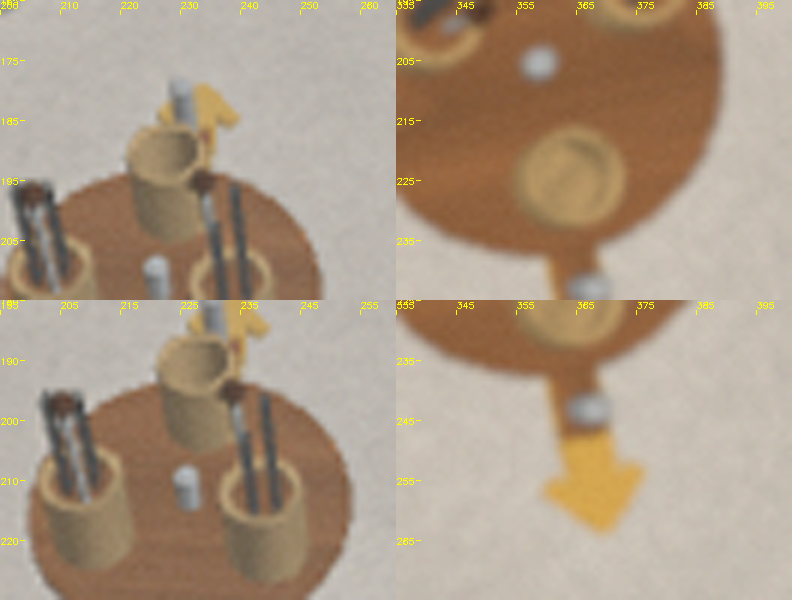

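In the top view the peg blob is at (367.8,242.9), with the peg top at about (368.3,242.9). The cup mouth is at (364.5,224.5) and the arrow tip at (369.3,263.8), so it is close to aligned. I'll quantify that and measure the file.

```bash
python3 - <<'E'
from h import *
def ang(p): return round(float(np.degrees(np.arctan2(-p[1],-p[0]))),1)
im=cv2.imread("pics/top0.png");hsv=cv2.cvtColor(im,cv2.COLOR_BGR2HSV)
m=cv2.inRange(hsv,(17,120,100),(30,255,255))
m[:330]=0;m[390:]=0;m[:,:490]=0;m[:,560:]=0
ys,xs=np.nonzero(m);P=np.array([plane("top",(x+.5)*.7-.5,(y+.5)*.7-.5,5)[:2] for x,y in zip(xs,ys)])
w,V=np.linalg.eigh(np.cov(P.T));d=V[:,1]*np.sign(-V[0,1]);c=P.mean(0);print("arrow centroid",c.round(1),len(P),"PCA",ang(d))
# axis from disc mask (left/right/top extents) and knob
im=cv2.imread("pics/raw_top2.png");hsv=cv2.cvtColor(im,cv2.COLOR_BGR2HSV)
k=cv2.inRange(hsv,(4,90,40),(16,255,255));k[:,:310]=0;k[:,410:]=0;k[:150]=0;k[245:]=0
C=max(cv2.findContours(k,0,1)[0],key=cv2.contourArea)[:,0,:]
up=C[C[:,1]<232];A=np.c_[2*up,np.ones(len(up))];s=np.linalg.lstsq(A,(up**2).sum(1),rcond=None)[0]
ax=plane("top",s[0],s[1],23);print("disc",s[:2],np.sqrt(s[2]+s[0]**2+s[1]**2),ax)
print("arrow from axis",ang(c-ax[:2]), "tip",ang((plane("top",369.3,263.8,5)-ax)[:2]))
peg=plane("top",368.3,242.9,84);cup=plane("top",364.5,224.5,88)
print("peg",peg,ang((peg-ax)[:2]),np.hypot(*(peg-ax)[:2]),"cup",cup,ang((cup-ax)[:2]),np.hypot(*(cup-ax)[:2]))
print("2view peg",two((230,180),(368.3,242.9)),"cup",two((227.5,190.3),(364.5,224.5)))
# file: handle mask in top
h=cv2.inRange(hsv,(14,60,60),(30,255,255));h[:,:215]=0;h[:,250:]=0;h[:190]=0;h[245:]=0
c=max(cv2.findContours(h,0,1)[0],key=cv2.contourArea);print("handle rect",cv2.minAreaRect(c),cv2.boundingRect(c))
E
```

```text
arrow centroid [ 462.4 -241.8] 472 PCA 13.2
disc [356.79975662 206.24092384] 30.023323451000202 [ 604.78735274 -206.13382494   23.        ]
arrow from axis 14.1 tip 13.6
peg [ 483.76772844 -235.75461058   84.        ] 13.8 124.59189543685808 cup [ 541.63162198 -222.61973568   88.        ] 14.6 65.27198158768248
2view peg (array([ 483.3, -235.4,   70.6]), 4.9) cup (array([ 541.5, -221.9,   79.3]), 4.0)
handle rect ((229.0422821044922, 217.9298858642578), (32.19403076171875, 11.170284271240234), 87.39744567871094) (223, 202, 13, 33)
```

The carousel is lined up to within about half a degree (peg 11.5°, arrow 11.6–12.2°). The cup mouth is at about (542,-223). Next I'll compute the file's line.

```bash
python3 - <<'E'
from h import *
print("tip2",two((334.3,230.5),(226.2,183.5)))
print("junc2",two((335,227),(227.8,203.8)))
print("top end z30",plane("top",230.2,233.3,30),"tip z163",plane("top",226.2,183.2,163),"junc z112",plane("top",227.8,203.8,112),"handle mid z75",plane("top",229,218,75))
for uv in ((219.5,180),(243,180),(219.5,236.8),(243,236.8)): print("rest",plane("top",*uv,12).round(0))
E
```

```text
tip2 (array([654.2, 212.4, 160.8]), 6.0)
junc2 (array([597.8, 211.9, 100. ]), 4.0)
top end z30 [507.73390145 207.53160984  30.        ] tip z163 [655.28050518 209.18512001 163.        ] junc z112 [597.10888058 208.52181862 112.        ] handle mid z75 [554.99727637 207.74050026  75.        ]
rest [685. 250.  12.]
rest [686. 172.  12.]
rest [496. 244.  12.]
rest [498. 167.  12.]
```

```bash
cat > kin.py <<'E'
import numpy as np
from scipy.optimize import fsolve
d=np.array([[.3004,1.5215,549.9,302.15],[.392,1.401,590.55,301.6],[.461,1.694,540.1,146.6],[.155,1.683,487.7,309.2]])
A=[];b=[]
for a2,a3,r,z in d:
    A+=[[1,np.sin(a2),np.sin(a2+a3),0],[0,np.cos(a2),np.cos(a2+a3),1]];b+=[r,z]
x,res,_,_=np.linalg.lstsq(np.array(A),np.array(b),rcond=None)
a,L1,L2,H=x
def q(r,z,down,D):
    w=np.array([r-D*np.cos(down)-a,z+D*np.sin(down)-(H+D)]);n=np.hypot(*w)
    c=(n*n-L1**2-L2**2)/(2*L1*L2)
    if abs(c)>1:return None
    q3=np.arccos(c);q2=np.arctan2(w[0],w[1])-np.arctan2(L2*np.sin(q3),L1+L2*np.cos(q3))
    return np.round([q2,q3,np.pi/2+down-q2-q3],2)
if __name__=="__main__":
    print(x.round(1),res)
    for D in(150,200,250,300):
        for dn in (0,15,30,45):
            t=np.radians(dn)
            for zg in (130,220): print(D,dn,zg,q(586-78*np.cos(t),zg+78*np.sin(t),t,D))
E
python3 kin.py
```

```text
[ -1.6 391.2 447.5  40.6] [92.96840596]
150 0 130 [ 0.47  2.25 -1.15]
150 0 220 [ 0.22  2.26 -0.91]
150 15 130 [ 0.31  2.24 -0.73]
150 15 220 [ 0.09  2.22 -0.48]
150 30 130 [ 0.22  2.17 -0.3 ]
150 30 220 [ 0.04  2.11 -0.06]
150 45 130 [0.2  2.05 0.1 ]
150 45 220 [0.07 1.97 0.32]
200 0 130 [ 0.58  2.35 -1.36]
200 0 220 [ 0.27  2.4  -1.09]
200 15 130 [ 0.35  2.37 -0.88]
200 15 220 [ 0.07  2.36 -0.6 ]
200 30 130 [ 0.19  2.3  -0.39]
200 30 220 [-0.02  2.25 -0.13]
200 45 130 [0.15 2.15 0.05]
200 45 220 [-0.    2.08  0.28]
250 0 130 [ 0.75  2.41 -1.59]
250 0 220 [ 0.39  2.5  -1.32]
250 15 130 [ 0.42  2.47 -1.06]
250 15 220 [ 0.07  2.5  -0.74]
250 30 130 [ 0.18  2.41 -0.5 ]
250 30 220 [-0.08  2.38 -0.2 ]
250 45 130 [ 0.1   2.26 -0.  ]
250 45 220 [-0.07  2.18  0.25]
300 0 130 [ 0.97  2.43 -1.82]
300 0 220 [ 0.58  2.57 -1.58]
300 15 130 [ 0.55  2.55 -1.27]
300 15 220 [ 0.12  2.62 -0.9 ]
300 30 130 [ 0.19  2.52 -0.61]
300 30 220 [-0.14  2.5  -0.27]
300 45 130 [ 0.06  2.36 -0.06]
300 45 220 [-0.15  2.28  0.22]
```

The file centre is at about (585.5,209,92), heading about 1°. The wrist-pitch limit makes it best to have the tool about 50° down at the cup, so I grasp at 95° down (tilted 5° back).

>>> carry_out --slide '[[0.08,0.16,0],[0.17,0.31,0],[0.25,0.46,0],[0.34,0.62,0],[0.42,0.77,-0.04],[0.42,0.77,-0.076],[0.42,0.77,-0.076],[0.42,0.77,-0.076],[0.42,0.77,-0.076]]' --dr '[[-0.0014,0.0139,-0.0328],[-0.0014,0.0139,-0.0328],[-0.0014,0.0139,-0.0328],[-0.0014,0.0139,-0.0328],[-0.0014,0.0139,-0.0328],[-0.0014,0.0139,-0.0328],[-0.0014,0.0139,-0.0328],[-0.0014,0.0139,-0.0328],[-0.0014,0.0139,-0.0328]]' --gripper '[100,100,100,100,100,100,100,100,100]'

```text
clock: 8.48
eef_pos: [592.6, 206.6, 290.6]
eef_rot: [-3.14, 0.087, 0.012]
wrist_force: [0.6, 0.4, 0.7]
finger_gap: 93.8
finger_force: 0.0
```

```bash
python3 - <<'E'
from h import *
from scipy.spatial.transform import Rotation as R
s=read_state();print(s["clock"],s["eef_pos"].round(1),s["joints"].round(3));r=R.from_euler("xyz",s["eef_rot"]).as_matrix();print(r.round(3))
p=s["eef_pos"]
ims={n:shot(n,2) for n in M}
crops("pics/c6.png",[("scene",303,195),("top",200,190)],ims)
E
```

```text
8.4833 [592.6 206.6 290.6] [0.271 0.517 1.248 0.024 1.461 1.826]
[[ 0.996  0.012 -0.087]
 [ 0.012 -1.     0.   ]
 [-0.087 -0.001 -0.996]]
```

View pics/c6.png

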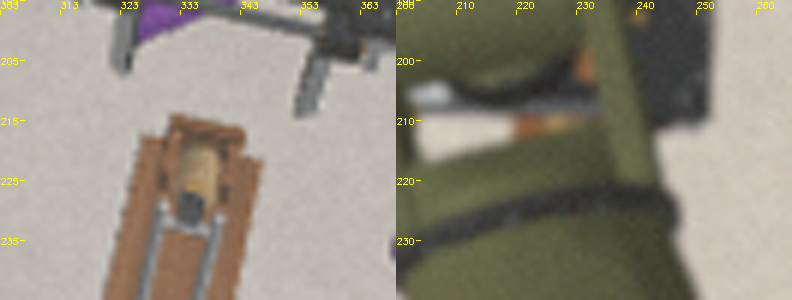

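Fingertips are at scene (323,206) and (353,213), straddling the handle line (336,222). I'll descend and close.

>>> carry_out --slide '[[0,0.008,-0.1],[0,0.008,-0.2],[0,0.008,-0.3],[0,0.008,-0.4],[0,0.008,-0.483],[0,0.008,-0.483],[0,0.008,-0.483],[0,0.008,-0.483],[0,0.008,-0.483],[0,0.008,-0.483]]' --dr '[[0,0,0],[0,0,0],[0,0,0],[0,0,0],[0,0,0],[0,0,0],[0,0,0],[0,0,0],[0,0,0],[0,0,0]]' --gripper '[100,100,100,100,100,100,100,70,50,40]' --newtons 15

```text
clock: 9.52
eef_pos: [592.9, 210.0, 171.0]
eef_rot: [-3.14, 0.085, 0.013]
wrist_force: [0.5, 0.2, -0.4]
finger_gap: 77.4
finger_force: 0.0
```

>>> carry_out --slide '[[0,0,0],[0,0,0],[0,0,0],[0,0,0],[0,0,0],[0,0,0],[0,0,0],[0,0,0],[0,0,0]]' --dr '[[0,0,0],[0,0,0],[0,0,0],[0,0,0],[0,0,0],[0,0,0],[0,0,0],[0,0,0],[0,0,0]]' --gripper '[32,30,28,20,10,10,10,10,10]' --newtons 15

```text
clock: 10.27
eef_pos: [592.5, 209.9, 169.4]
eef_rot: [-3.14, 0.088, 0.013]
wrist_force: [0.9, 0.2, -0.1]
finger_gap: 25.1
finger_force: 15.0
```

>>> carry_out --slide '[[0,0,0],[0,0,0],[0,0,0.03],[0,0,0.08],[0,0,0.15],[0,0,0.25],[0,0,0.37],[0,0,0.5],[0,0,0.5]]' --dr '[[0,0,0],[0,0,0],[0,0,0],[0,0,0],[0,0,0],[0,0,0],[0,0,0],[0,0,0],[0,0,0]]' --gripper '[10,10,10,10,10,10,10,10,10]' --newtons 45

```text
clock: 11.02
eef_pos: [593.4, 210.2, 302.7]
eef_rot: [-3.137, 0.077, 0.013]
wrist_force: [0.3, 0.2, 0.1]
finger_gap: 24.3
finger_force: 45.0
```

>>> carry_out --slide '[[-0.02,-0.1,0],[-0.05,-0.2,0],[-0.07,-0.3,0],[-0.09,-0.4,0],[-0.12,-0.52,0],[-0.15,-0.64,0],[-0.18,-0.76,0],[-0.2,-0.88,0],[-0.2,-0.88,0],[-0.2,-0.88,0]]' --dr '[[0,-0.015,0],[0,-0.03,0],[0,-0.045,0],[0,-0.06,0],[0,-0.075,0],[0,-0.09,0],[0,-0.105,0],[0,-0.125,0],[0,-0.125,0],[0,-0.125,0]]' --gripper '[10,10,10,10,10,10,10,10,10,10]'

```text
clock: 11.85
eef_pos: [541.9, -11.3, 295.1]
eef_rot: [3.131, -0.698, 0.014]
wrist_force: [0.1, 0.0, -0.6]
finger_gap: 24.5
finger_force: 45.0
```

>>> carry_out --slide '[[-0.03,-0.12,-0.01],[-0.06,-0.24,-0.02],[-0.09,-0.36,-0.03],[-0.12,-0.48,-0.05],[-0.15,-0.6,-0.07],[-0.17,-0.7,-0.08],[-0.19,-0.776,-0.09],[-0.19,-0.776,-0.09],[-0.19,-0.776,-0.09],[-0.19,-0.776,-0.09]]' --dr '[[0,0,-0.01],[0,0,-0.02],[0,0,-0.03],[0,0,-0.04],[0,0,-0.05],[0,0,-0.06],[0,0,-0.0642],[0,0,-0.0642],[0,0,-0.0642],[0,0,-0.0642]]' --gripper '[10,10,10,10,10,10,10,10,10,10]'

```text
clock: 12.68
eef_pos: [495.6, -203.2, 272.3]
eef_rot: [3.131, -0.697, -0.385]
wrist_force: [-0.5, 0.2, -1.1]
finger_gap: 24.2
finger_force: 45.0
```

```bash
cat > st.py <<'E'
from h import *
from scipy.spatial.transform import Rotation as R
s=read_state();print(s["clock"],s["eef_pos"].round(1),s["joints"].round(3),s["wrist_force"].round(1),s["finger_gap"]);r=R.from_euler("xyz",s["eef_rot"]).as_matrix();print("zt",r[:,2].round(3),"yt",r[:,1].round(3),"G",(s["eef_pos"]+78*r[:,2]).round(1))
E
python3 - <<'E'
from st import *
ims={n:shot(n,2) for n in M}
for i in ims: cv2.imwrite(f"pics/raw_{i}3.png",ims[i])
crops("pics/c7.png",[("scene",195,120),("top",330,190),("scene",195,165),("top",330,225)],ims)
E
```

```text
12.6833 [ 495.6 -203.2  272.3] [-0.472  0.098  1.94   0.115  0.41   1.399] [-0.5  0.2 -1.1] 24.150834754443455
zt [ 0.591 -0.251 -0.767] yt [-0.382 -0.924  0.008] G [ 541.7 -222.7  212.5]
```

View pics/c7.png

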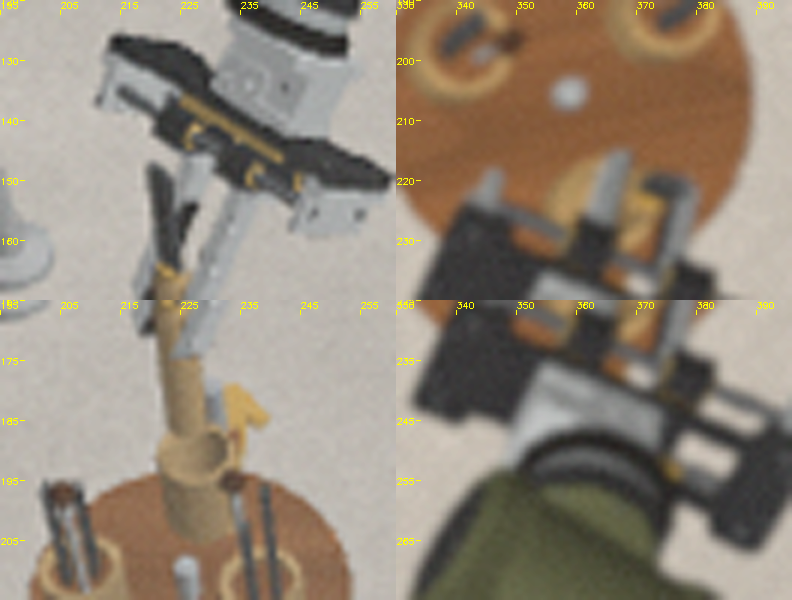

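The held file's tip is at scene (221,148), its blade/handle junction at (223,165) and its foot at about (226,188), just above the mouth. I'll compare these with the predicted projections.

```bash
python3 - <<'E'
from st import *
G=s["eef_pos"]+78*r[:,2]
for k in (100,16,-100): print(k,proj("scene",G+[0,0,k]),proj("top",G+[0,0,k]))
print("cup mouth",proj("scene",[542,-223,88]),proj("top",[542,-223,88]))
im=cv2.imread("pics/raw_scene3.png");hsv=cv2.cvtColor(im,cv2.COLOR_BGR2HSV)
for v in range(146,190,4):
    print(v,[int(x) for x in hsv[v,214:236,2]])
E
```

```text
12.8833 [ 495.4 -203.3  272.1] [-0.473  0.098  1.941  0.115  0.409  1.398] [ 0.1 -0.8 -0.9] 23.881580524991968
zt [ 0.591 -0.251 -0.766] yt [-0.382 -0.924  0.008] G [ 541.5 -222.9  212.4]
100 [220.  146.9] [376.5 220.5]
16 [222.6 163.9] [371.6 222.2]
-100 [225.9 184.7] [365.7 224.2]
cup mouth [226.4 188.9] [364.6 224.4]
146 [137, 136, 136, 138, 138, 135, 128, 137, 138, 137, 134, 106, 104, 123, 126, 129, 104, 55, 48, 41, 44, 47]
150 [139, 138, 137, 139, 142, 104, 57, 46, 53, 62, 99, 102, 116, 123, 124, 126, 135, 140, 115, 68, 45, 47]
154 [138, 139, 138, 137, 141, 145, 81, 45, 45, 59, 92, 62, 37, 41, 112, 135, 136, 133, 109, 105, 112, 122]
158 [136, 138, 139, 141, 141, 143, 97, 55, 41, 55, 55, 46, 103, 133, 136, 137, 117, 105, 102, 131, 127, 123]
162 [138, 137, 139, 140, 130, 107, 107, 69, 49, 47, 56, 115, 135, 140, 97, 101, 100, 116, 123, 123, 130, 133]
166 [135, 136, 134, 113, 106, 110, 79, 80, 92, 106, 119, 130, 119, 108, 105, 108, 121, 120, 125, 132, 137, 134]
170 [139, 140, 137, 128, 84, 66, 72, 80, 87, 95, 110, 96, 103, 107, 120, 123, 123, 131, 132, 133, 135, 132]
174 [137, 134, 134, 137, 135, 134, 137, 106, 86, 89, 94, 99, 94, 104, 112, 132, 134, 132, 134, 135, 138, 136]
178 [136, 134, 137, 136, 137, 135, 139, 120, 91, 88, 95, 105, 110, 117, 120, 124, 128, 128, 136, 138, 139, 140]
182 [138, 137, 137, 137, 135, 136, 134, 140, 105, 88, 92, 103, 108, 115, 122, 90, 91, 103, 121, 139, 141, 143]
186 [138, 138, 139, 136, 135, 135, 137, 138, 129, 96, 87, 96, 105, 112, 118, 115, 121, 119, 114, 127, 121, 136]
```

The file hangs vertical and matches its predicted position. The cup sits about 1–3 mm further in +x/+y relative to the file in the scene view, so I'll nudge (+1.5,+1) and lower in.

>>> carry_out --slide '[[0.006,0.004,-0.02],[0.006,0.004,-0.045],[0.006,0.004,-0.07],[0.006,0.004,-0.095],[0.006,0.004,-0.12],[0.006,0.004,-0.145],[0.006,0.004,-0.17],[0.006,0.004,-0.18],[0.006,0.004,-0.18]]' --dr '[[0,0,0],[0,0,0],[0,0,0],[0,0,0],[0,0,0],[0,0,0],[0,0,0],[0,0,0],[0,0,0]]' --gripper '[10,10,10,10,10,10,10,10,10]'

```text
clock: 13.63
eef_pos: [496.3, -203.1, 226.0]
eef_rot: [3.131, -0.696, -0.387]
wrist_force: [0.6, 0.5, -0.6]
finger_gap: 24.2
finger_force: 45.0
```

```bash
python3 - <<'E'
from st import *
ims={"scene":shot("scene",2)}
crops("pics/c8.png",[("scene",195,130),("scene",195,165)],ims)
E
```

```text
13.6333 [ 496.3 -203.1  226. ] [-0.471  0.171  1.982  0.149  0.297  1.363] [ 0.6  0.5 -0.6] 24.24822478171065
zt [ 0.59  -0.252 -0.767] yt [-0.383 -0.924  0.008] G [ 542.4 -222.7  166.2]
```

View pics/c8.png

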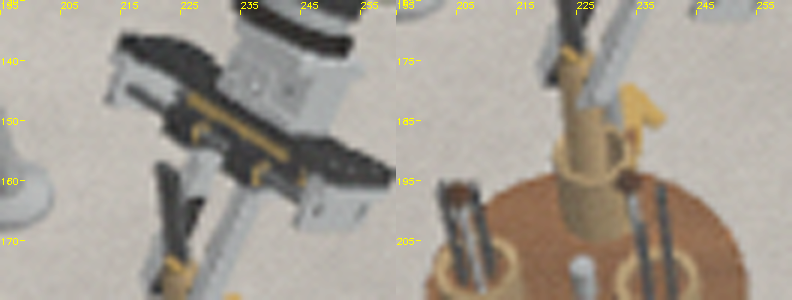

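The foot is about 25 mm inside the mouth with no contact force. The handle centre (226.5) sits slightly left of the mouth centre (227.5), so I'll nudge +2.5 mm in y and keep lowering.

>>> carry_out --slide '[[0,0.01,0],[0,0.01,-0.02],[0,0.01,-0.04],[0,0.01,-0.06],[0,0.01,-0.08],[0,0.01,-0.1],[0,0.01,-0.11],[0,0.01,-0.11]]' --dr '[[0,0,0],[0,0,0],[0,0,0],[0,0,0],[0,0,0],[0,0,0],[0,0,0],[0,0,0]]' --gripper '[10,10,10,10,10,10,10,10]'

```text
clock: 14.4
eef_pos: [496.3, -200.5, 198.6]
eef_rot: [3.131, -0.696, -0.387]
wrist_force: [-1.2, 0.4, -1.0]
finger_gap: 24.3
finger_force: 45.0
```

>>> carry_out --slide '[[0,0,-0.004],[0,0,-0.008],[0,0,-0.012],[0,0,-0.012]]' --dr '[[0,0,0],[0,0,0],[0,0,0],[0,0,0]]' --gripper '[10,10,10,10]'

```text
clock: 14.73
eef_pos: [496.5, -200.6, 196.3]
eef_rot: [3.131, -0.698, -0.386]
wrist_force: [-0.0, -0.1, -1.0]
finger_gap: 24.3
finger_force: 45.0
```

```bash
python3 st.py
```

```text
14.7333 [ 496.5 -200.6  196.3] [-0.465  0.222  2.007  0.184  0.22   1.33 ] [-0.  -0.1 -1. ] 24.295972070546203
zt [ 0.591 -0.252 -0.766] yt [-0.383 -0.924  0.008] G [ 542.6 -220.2  136.6]
```

>>> carry_out --slide '[[0,0,-0.004],[0,0,-0.008],[0,0,-0.012],[0,0,-0.012]]' --dr '[[0,0,0],[0,0,0],[0,0,0],[0,0,0]]' --gripper '[10,10,10,10]'

```text
clock: 15.07
eef_pos: [496.4, -200.6, 193.2]
eef_rot: [3.131, -0.697, -0.386]
wrist_force: [-1.5, -0.8, -1.2]
finger_gap: 24.4
finger_force: 45.0
```

>>> carry_out --slide '[[0,0,-0.004],[0,0,-0.008],[0,0,-0.008]]' --dr '[[0,0,0],[0,0,0],[0,0,0]]' --gripper '[10,10,10]'

```text
clock: 15.32
eef_pos: [496.4, -200.6, 191.1]
eef_rot: [3.131, -0.697, -0.386]
wrist_force: [0.6, 0.7, -0.6]
finger_gap: 24.2
finger_force: 45.0
```

>>> carry_out --slide '[[0,0,-0.004],[0,0,-0.006],[0,0,-0.006]]' --dr '[[0,0,0],[0,0,0],[0,0,0]]' --gripper '[10,10,10]'

```text
clock: 15.57
eef_pos: [496.5, -200.6, 189.8]
eef_rot: [3.131, -0.698, -0.386]
wrist_force: [0.7, 0.3, -0.4]
finger_gap: 24.4
finger_force: 45.0
```

>>> carry_out --slide '[[0,0,-0.004],[0,0,-0.006],[0,0,-0.006]]' --dr '[[0,0,0],[0,0,0],[0,0,0]]' --gripper '[10,10,10]'

```text
clock: 15.82
eef_pos: [496.5, -200.6, 188.3]
eef_rot: [3.131, -0.698, -0.387]
wrist_force: [-1.3, -1.0, -1.1]
finger_gap: 24.3
finger_force: 45.0
```

>>> carry_out --slide '[[0,0,-0.004],[0,0,-0.006],[0,0,-0.006]]' --dr '[[0,0,0],[0,0,0],[0,0,0]]' --gripper '[10,10,10]'

```text
clock: 16.07
eef_pos: [497.1, -200.9, 187.9]
eef_rot: [3.131, -0.701, -0.386]
wrist_force: [-0.6, 0.8, 5.8]
finger_gap: 24.1
finger_force: 45.0
```

>>> carry_out --slide '[[0,0,-0.004],[0,0,-0.006],[0,0,-0.006]]' --dr '[[0,0,0],[0,0,0],[0,0,0]]' --gripper '[10,10,10]'

```text
clock: 16.32
eef_pos: [497.7, -201.3, 187.6]
eef_rot: [3.13, -0.704, -0.386]
wrist_force: [-1.7, 0.2, 14.2]
finger_gap: 24.2
finger_force: 45.0
```

```bash
python3 st.py; python3 - <<'E'
from h import *
im=shot("scene",2);cv2.imwrite("pics/raw_scene4.png",im)
hsv=cv2.cvtColor(im,cv2.COLOR_BGR2HSV)
print(np.array(proj("scene",[542.6,-220.2,228])),proj("scene",[542.6,-220.2,144]),proj("scene",[542.6,-220.2,88]))
for v in range(158,208,2):
    print(v,"".join("%4d"%x for x in hsv[v,214:240,2]),"|","".join("%3d"%(x//10) for x in hsv[v,214:240,1]))
E
```

```text
16.3167 [ 497.7 -201.3  187.6] [-0.465  0.24   2.011  0.21   0.191  1.304] [-1.7  0.2 14.2] 24.231521796114365
zt [ 0.595 -0.254 -0.762] yt [-0.384 -0.923  0.009] G [ 544.1 -221.1  128.2]
[223.2 164.3] [225.6 179.7] [227.1 189.2]
158  138 139 140 139 138 140 137 135 140  99  54  40  44  42  49  72  74  52  53  66  91  86  77  54  43  37 |   1  1  1  1  1  1  1  1  1  1  0  1  0  0  1  6  7  2  1  5 10  9  7  4  0  2
160  142 136 137 139 139 137 137 137 137 125  98  64  46  43  87  74  75  73  61  52  46  47  94  95  87  74 |   1  1  1  1  1  1  1  1  1  1  1  0  0  1 10  4  1  1  0  1  1  0  9  9  9  7
162  138 138 141 138 141 137 136 136 136 137 136 141 116  79  70  73  83  90  71  75  55  45  48  45  49  58 |   1  1  1  1  1  1  1  1  1  1  1  1  1  0  0  0  0  0  0  1  0  0  1  1  2  5
164  139 139 139 133 133 134 135 136 131 127 134 132 137 124 109 111 121 125 130  76  48  44  49  48  49  51 |   1  1  1  1  1  1  1  1  1  1  1  1  1  1  0  0  0  0  0  0  2  0  0  0  0  1
166  136 135 134 131 134 134 137 124  71  56  61 101 123 107 103 120 123 123 134 102  65  46  45  42  90  92 |
[... 3179 characters left out ...]
3  97 100 103 106 112  96  99 103 103 106  84  59 |  11 10 11 11 11 11 10 11 10  7  8  7  8  8  8  8  8  8  8  6  0  4 10 11  8  1
202  105 104 105 101 102 103 105 103 106  89  78  83  88  93  96 101 104 105 106 117  87  80  77 103  95  63 |  10 10 10 11 11 11 10 11 10  8  7  8  7  8  8  8  8  8  8  8  2  1  4 10 10  1
204  101 103 102 103 102 100 100 103 102 106 103  95  89  92  94 103 105 107 108 110  94  63  65 109 110  70 |  10 10 11 10 11 11 11 10 10 11 11  9  8  8  7  7  8  8 10 11  9  1  2 10 11  4
206  126 104 100 100  99 103 101 100 100 101 103 100  98 101 102 101 102 103 101  99 103  68  57 114 125  87 |   8 10 11 10 10 10 11 11 10 11 10 11 11 11 11 11 11 10 11 12  9  3  1  9  9  5
```

The foot rests on the floor: grasp point z is 128.2, with 14 N upward. I'll relieve the load, open, then back out along the tool axis.

>>> carry_out --slide '[[0,0,0.005],[0,0,0.01],[0,0,0.01],[0,0,0.01],[0,0,0.01],[0,0,0.01],[0,0,0.01],[0,0,0.01],[0,0,0.01]]' --dr '[[0,0,0],[0,0,0],[0,0,0],[0,0,0],[0,0,0],[0,0,0],[0,0,0],[0,0,0],[0,0,0]]' --gripper '[10,10,28,30,35,40,50,60,60]' --newtons 10

```text
clock: 17.17
eef_pos: [496.5, -200.6, 187.9]
eef_rot: [3.131, -0.698, -0.386]
wrist_force: [-0.7, 1.5, -0.4]
finger_gap: 53.9
finger_force: 0.0
```

>>> carry_out --slide '[[0,0,0],[-0.03,0.013,0.038],[-0.07,0.03,0.09],[-0.12,0.051,0.154],[-0.19,0.081,0.243],[-0.27,0.115,0.346],[-0.35,0.149,0.448],[-0.4,0.17,0.512],[-0.4,0.17,0.512]]' --dr '[[0,0,0],[0,0,0],[0,0,0],[0,0,0],[0,0,0],[0,0,0],[0,0,0],[0,0,0],[0,0,0]]' --gripper '[60,60,60,60,60,60,60,60,60]'

```text
clock: 17.92
eef_pos: [395.6, -157.7, 319.4]
eef_rot: [3.13, -0.704, -0.386]
wrist_force: [-0.4, 0.4, 0.0]
finger_gap: 56.6
finger_force: 0.0
```

```bash
python3 st.py; python3 - <<'E'
from h import *
im=shot("scene",2)
hsv=cv2.cvtColor(im,cv2.COLOR_BGR2HSV)
for v in range(150,196,4):
    print(v,"".join("%4d"%x for x in hsv[v,214:240,2]),"|","".join("%3d"%(x//10) for x in hsv[v,214:240,1]))
E
```

```text
17.9167 [ 395.6 -157.7  319.4] [-0.488 -0.236  2.133  0.105  0.545  1.404] [-0.4  0.4  0. ] 56.587915147548536
zt [ 0.595 -0.254 -0.762] yt [-0.383 -0.924  0.009] G [ 442.1 -177.5  260. ]
150  136 138 135 136 138 135 137 136 139 138 136 135 137 136 134 135 134 131 134 135 135 132 134 133 135 132 |   1  1  1  1  1  1  1  1  1  1  1  1  1  1  1  1  1  1  1  1  1  1  1  1  1  1
154  137 139 137 136 136 138 138 138 136 136 132 134 137 136 136 135 131 133 133 132 133 134 132 133 135 136 |   1  1  1  1  1  1  1  1  1  1  1  1  1  1  1  1  1  1  1  1  1  1  1  1  1  1
158  136 136 136 138 139 137 136 135 136 136 137 136 136 135 133 136 135 136 136 133 137 134 136 133 136 134 |   1  1  1  1  1  1  1  1  1  1  1  1  1  1  1  1  1  1  1  1  1  1  1  1  1  1
162  136 136 137 140 139 139 136 134 136 137 135 136 135 134 134 133 134 134 134 136 138 133 131 133 136 135 |   1  1  1  1  1  1  1  1  1  1  1  1  1  1  1  1  1  1  1  2  1  1  1  1  1  1
166  132 137 133 133 130 134 135 138  85  54  58  61 113 129 135 135 134 138 135 134 133 132 132 134 135 134 |   1  1  1  1  1  1  1  1  0  0  0  1  1  
[... 667 characters left out ...]
9 129 126 101 104 118 140 140 140 142 139 137 135 |   1  1  1  1  1  1  1  1  1  3  6  9 11 10  9  9  3  0  5 11 12 11 12 11  3  1
186  138 136 137 135 134 131 135 135 136 131  96  86  95 107 113 118 116 116 115 125 118 134 134 126 128 135 |   1  1  1  1  1  1  1  1  1  4  6  8  8  8  8  8  8  7  4 10 12 12  3  3  5  1
190  134 135 132 135 134 139 134 125 119 119 103  88  89  97 108 112 121  95  81 124 115 128 133 135 134 135 |   1  1  1  1  1  1  1  6  8  8  8  7  7  8  8  8  8  7  7  8 10  8  2  1  1  1
194  137 133 131 133 118 114 104  92  86 107 120 116 105 108 114 115 121 105  67  65  66  78  97 102 116 130 |   1  1  1  2  5  8 12 10  8  8  8  8  8  8  8  8  8  8  7  8 10  9 11  9  4  2
```

The file stands upright: blade from (223.5,165) to (226,179), matching a vertical line. I'll move the arm clear and check alignment against the picture taken after turning.

>>> carry_out --slide '[[0,0.15,0],[0,0.3,0],[0,0.45,0],[0,0.6,0],[0,0.75,0],[0,0.9,0],[0,1,0],[0,1,0],[0,1,0]]' --dr '[[0,0,0],[0,0,0],[0,0,0],[0,0,0],[0,0,0],[0,0,0],[0,0,0],[0,0,0],[0,0,0]]' --gripper '[60,60,60,60,60,60,60,60,60]'

```text
clock: 18.77
eef_pos: [398.7, 82.2, 321.0]
eef_rot: [3.134, -0.683, -0.372]
wrist_force: [-0.5, -0.3, -0.3]
finger_gap: 56.2
finger_force: 0.0
```

```bash
python3 st.py; python3 - <<'E'
from h import *
b=cv2.imread("pics/raw_top2.png");a=shot("top",3)
def grey(im):
    h=cv2.cvtColor(im,cv2.COLOR_BGR2HSV);m=cv2.inRange(h,(0,0,60),(180,80,255))
    w=im[236:250,360:375].astype(int);return w.max(2)-w.min(2)
for n,im in(("before",b),("after",a)):
    w=np.clip(70-grey(im)[:,2:13],0,None)[2:11];ys,xs=np.mgrid[238:247,362:373]
    print(n,(xs*w).sum()/w.sum(),(ys*w).sum()/w.sum())
p,_=cv2.phaseCorrelate(np.float32(cv2.cvtColor(b,6)[170:205,325:392]),np.float32(cv2.cvtColor(a,6)[170:205,325:392])),0
q=cv2.phaseCorrelate(np.float32(cv2.cvtColor(b,6)[236:252,358:380]),np.float32(cv2.cvtColor(a,6)[236:252,358:380]))
print(p,q)
E
```

```text
18.7667 [398.7  82.2 321. ] [ 0.279 -0.219  2.11  -0.591  0.772  2.554] [-0.5 -0.3 -0.3] 56.15683361076269
zt [ 0.585 -0.237 -0.776] yt [-0.368 -0.93   0.006] G [444.3  63.8 260.6]
before 367.94306049822063 242.18007117437722
after 367.9208362696735 242.18980502701433
((0.03546801466829663, -0.007643322275146858), 1.0131214292329034) ((0.06918252303706396, -0.014496551217794362), 0.9938030249128739)
```

Carousel and peg have not moved since the turn. Joint 6 is at its range end, so I'll back off a little before handing in.

>>> carry_out --slide '[[0,-0.15,0.03],[0,-0.3,0.06],[0,-0.35,0.06],[0,-0.35,0.06],[0,-0.35,0.06],[0,-0.35,0.06]]' --dr '[[0,0,0],[0,0,0],[0,0,0],[0,0,0],[0,0,0],[0,0,0]]' --gripper '[60,60,60,60,60,60]'

```text
clock: 19.42
eef_pos: [398.2, -7.0, 337.2]
eef_rot: [3.135, -0.685, -0.378]
wrist_force: [0.6, 0.2, -0.4]
finger_gap: 56.5
finger_force: 0.0
```

```bash
python3 st.py && python3 -c "
from cell import *
print(sign_off())"
```

```text
19.4167 [398.2  -7.  337.2] [-0.007 -0.3    2.132 -0.376  0.696  2.158] [ 0.6  0.2 -0.4] 56.5049164956978
zt [ 0.586 -0.239 -0.774] yt [-0.373 -0.928  0.005] G [443.9 -25.7 276.7]
the job is handed in; nothing more can be done
None
```

The job is handed in at about 19 s: the carousel is lined up with the arrow to within about 1° by camera, and the file stands blade-up in the empty cup; one risk is that joint 6 read 2.554 rad (stated limit 2.55) for a moment while I moved the arm clear, and the verdict was not shown.

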